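# Top up the tablet dispenser, dose one, lock it

## Task

The laundry tablet dispenser stands locked: guide its lever through the zigzag gate to the end of the yellow-marked load slot, so that its cover opens and the queue of tablets drops, and put the blue tablet from the rack into the magazine, flat on top of the white ones. Then take the lever on through the gate to the end of the green-marked slot, so that one white tablet falls into the bowl, and bring it back right into the short red-marked lock slot. Leave the bowl, the green tablet and everything else where they are.

Things in the scene. Friction and masses are not known exactly. Their poses are not given: they have to be found in the camera images.
- dispenser: sage-green dispenser, fixed, 195 deep x 182 wide x 151 high. Origin on the worktop under it, x from its front to its back, y to its left seen from its front, z up. Tall body x 0 to 90, y -90 to 90, its steel gate plate's top at z 134. Nose in front, x -105 to 0, z 61 to 151, open below (the bowl stands there). Outlet hole, facing down: x -65, y -57, z 61
- magazine_mouth (a point): middle of the open top of the magazine, fixed on the dispenser (x -65, y 3, z 145): two clear upright guides left and right (+y, -y) round a 43 mm wide bore, flared at the top, with 31 mm gaps in front and behind so that fingers closing along the dispenser's x can go down beside a tablet. Open at load; the metal cover (z 147 to 151) is half over it at lock and wholly at drop
- lever_knob (a point): centre of the black lever knob, 26 mm across and 28 high, on an 8 mm steel stem; about 190 above the worktop, 55 above the gate plate, free all round
- load_slot (a point): blind end of the load slot, yellow dot beside it, on top of the gate plate (dispenser x 41, y 30). The stem stands here at travel 0, lean -0.04
- lock_slot (a point): blind end of the short lock slot, red dot before it, on top of the gate plate (dispenser x 21, y 0). The stem stands here at travel 0.030, lean -0.26
- drop_slot (a point): blind end of the drop slot, green dot beside it, on top of the gate plate (dispenser x 61, y -30). The stem stands here at travel 0.060, lean 0.18
- slide (a joint): m, travel of slide, cover and lever together towards the dispenser's -y: 0 load, 0.030 lock (start), 0.060 drop. Lever pivot at dispenser x 45, y 30 - travel, z 40; knob 150 from it along the stem. Moves with about 2 N, stays where left. The slide's one-tablet pocket is under the magazine at 0, over the outlet at 0.060; between, it holds the queue back
- lever (a joint): rad, lean about the pivot: 0 upright, + to the dispenser's back (+x), - to its front. About 1 N at the knob, stays where left. Zigzag slot 13 wide for the 8 mm stem; its centre line as (travel, lean): load end (0, -0.04), (0, 0.18), (0.03, 0.18), (0.03, -0.04), (0.06, -0.04), drop end (0.06, 0.18). From (0.03, -0.04) the lock slot leads to its end (0.03, -0.26), the start
- blue_tablet: round pressed tablet, 38 diameter x 24 thick, blue and pale blue layers, about 30 g. Origin at its centre, z along its axis. Starts on its edge in one of two places in the rack, axis along the rack; must lie flat to enter the magazine. There is free worktop to lay it down between the dispenser and the worktop's straight front edge, which runs through world x 0.35 y -0.20 and x 0.50 y -0.46 (m)
- white_tablet_1: white tablet of the same size (origin at its centre), lowest in the magazine at the start; the first to come out
- white_tablet_2: white tablet of the same size, on top of the first; its upper face is about 114 above the worktop once the lever is at load
- green_tablet: green and white tablet of the same size, on edge in the other place of the rack; stays there
- bowl: speckled bowl, 115 across, 53 high, loose on the worktop under the outlet. Origin under its middle
- rack: white low tray, 48 x 183 x 18, fixed to the worktop, six pockets in a row along its y axis (30 apart, 42 x 27 inside, floor 3 thick). Origin under its middle. The tablets stand in the pockets at y -45 and y 45; 23 mm of them show above the 18 mm walls
- powder_jar: jar of washing powder with black lid, 92 diameter x 153 high, 0.8 kg, bystander. Origin under its middle
- rust_thread: rust-red cotton reel standing upright, 30 diameter x 38, bystander. Origin under its middle
- wood_peg: wooden clothes peg lying flat, 15 x 72 x 12, bystander. Origin under its middle, y along it
- brush_1: grey hand brush with handle, 30 x 85 x 55, bystander behind the dispenser, below a wall shelf that hangs about 440 above the worktop. Origin under its middle

How it is judged:
By the outcome, as a careful person would: the job done as asked, in the order asked, and still so for the second after the job is handed in, with the robot touching nothing.
It also fails if it takes over 72 s, if anything falls off the work surface, if the arm or the gripper's body presses on something with over 40 N, if the wrist force passes 120 N, or if a joint passes its speed limit or range.

## Robot

A 7-joint arm with a two-finger parallel gripper is mounted at the origin on a cart in front of the work surface, level with it; the furniture and walls round the work are solid. World frame = base frame: x ahead of the robot, y to its left, z up, the work surface at z = 0. Lengths are in m, angles in rad, forces in N, time in s.
With the tool pointing down it reaches from about 0.4 to 0.9 m from the base axis. Payload 5.6 kg.
Tool frame: the origin (TCP) lies midway between the tips of the shut fingers; the grasp point (between the pads) lies 19 mm behind it; z points along the fingers, y is the line along which they close (so a half turn about z gives the same grasp; the last joint's range is limited). The gripper opens to 92 mm and grips with 3 to 60 N. Pads are 20 mm wide; open, the fingers measure 128 mm over their backs; the gripper's body (75 mm by 189 mm) begins 69 mm behind the grasp point.
Start: joints at [-1.21, 0.468, -0.012, 1.603, 0.006, 1.071, -0.056], TCP at [0.255, 0.598, 0.215] pointing down, gripper open.
Joint ranges: [-2.53, 2.53], [-0.31, 2.02], [-1.57, 1.55], [0.28, 2.44], [-1.29, 4.43], [0.15, 1.84], [-2.92, 2.92]. Speed limits (rad/s): [2.57, 2.57, 3.14, 3.14, 3.14, 3.14, 3.14].

## Interface

Orientations are given as a 3x3 rotation matrix whose columns are the frame's x, y, z axes.
In Python, from station import env, effector, solver, viewer, workorder, search_frame, tip_of gives the robot as it stands. Calls block until the motion is done:
- env.reach(position, orientation): joint-space move of the TCP to a pose.
- env.movel(position, frame=None, rate=0.15): straight line of the TCP; frame=None keeps the orientation; rate is the mean speed in m/s.
- env.goto_joints(angles): joint-space move.
- effector.release() and effector.grasp(squeeze=None): open the fingers fully, or close them until they stop; squeeze is the grip in N (None keeps the last).
- env.pause(seconds).
- solver.inverse_kinematics(position, orientation): joint angles nearest the present ones, or None.
- env.sense(): the state.
- viewer.read_camera(name): name is "scene" or "top"; returns (picture, depth): 400x640x3 uint8, red, green, blue; 400x640 float32, m along the optical axis (not along the pixel's ray), 0 where there is no reading.
- viewer.camera_info(name): a dict with "intrinsics" (3x3 intrinsics, pixels), "eye" and "rotation" of the camera in the world. Camera axes: x right, y up, looking along -z (the intrinsics and any distortion apply to the point x, -y, -z); pixel columns grow to the right and rows downward; lengths in m; the calibration is good to about 2 mm. A picture is of the moment at which its call begins. camera_info takes no time and is no camera call.
A pose or a line that the arm cannot do raises env.PlanningError and nothing moves.
- workorder.finish_job(): hands the job in; it is judged then, once.
Trained networks look in the newest picture that a camera, given by its name, has taken for a name from the list of things; names that differ only in an ending like _2 or _b are one class to them, and where a whole thing is asked for, a point or a joint stands for the part that bears it (a point fixed in the world has none). Each returns a list of dicts, best first, with "score" (0 to 1); they miss things now and then, are a little off and sometimes report something else, mostly with a low value. They report only what shows in the picture. A call takes as long as a camera call.
- search_frame(camera, name): "at" ([x, y, z] in m, in world coordinates, good to about 4 mm: the middle of the surface that is visible of it).
- tip_of(camera, name): "at" ([x, y, z] in m, in world coordinates, good to about 4 mm: a listed point, or the origin of a listed thing).
The state is a dict: "t": time; "joint_positions": joint angles; "joint_velocities": joint speeds; "tau": joint torques, N m; "ee_pos": TCP position; "tcp_rot": TCP orientation; "wrist_force": force on the tool from outside, world axes, zero at the start; "moment": the same for the moment, N m; "gripper_width": finger opening in m; "grasp_force": force on a finger pad.
Only numpy, scipy, OpenCV 4.12 (cv2) and the standard library are available. Lean on these libraries where they do the work, as an engineer would, in place of code of your own. Each camera call takes 0.05 s, during which the arm holds its last target. There are 200 camera calls.

## Working session

There is one attempt and no reset: what is moved stays moved. The work goes in short steps, each a Python script; the robot and the scene stay as the last script left them, time stands still between calls to the robot, and variables do not carry over. Pictures are saved under pics/ and viewed, at most 10 in all, crops included, and the job is handed in when it is done.

```bash
ls; mkdir -p pics; python3 - <<'E'
from station import *
import cv2,numpy as np
for c in ["scene","top"]:
    im,d=viewer.read_camera(c)
    cv2.imwrite(f"pics/{c}0.png",im[:,:,::-1])
    i=viewer.camera_info(c); print(c,i)
    for n in ["dispenser","magazine_mouth","lever_knob","load_slot","lock_slot","drop_slot","blue_tablet","green_tablet","bowl","rack","powder_jar","rust_thread","wood_peg"]:
        r=tip_of(c,n)
        print(n,[(np.round(q["at"],3).tolist(),round(q["score"],2)) for q in r[:2]])
print(env.sense())
E
```

```text
pics
scene {'intrinsics': array([[392.25891627,   0.        , 311.81104728],
       [  0.        , 392.25891627, 201.49246033],
       [  0.        ,   0.        ,   1.        ]]), 'eye': array([ 0.12230519, -0.90507328,  0.54520268]), 'rotation': array([[ 0.83814659,  0.24851779, -0.48554011],
       [-0.54520616,  0.35537014, -0.75925115],
       [-0.01614096,  0.90108322,  0.4333457 ]])}
dispenser [([0.614, -0.152, 0.0], 0.88)]
magazine_mouth [([0.549, -0.167, 0.148], 0.91), ([0.565, -0.412, 0.021], 0.38)]
lever_knob [([0.618, -0.151, 0.185], 0.52)]
load_slot [([0.644, -0.111, 0.139], 0.77), ([0.536, -0.37, -0.002], 0.22)]
lock_slot [([0.634, -0.147, 0.127], 0.69), ([0.631, -0.343, 0.002], 0.31)]
drop_slot [([0.68, -0.165, 0.132], 0.62)]
blue_tablet [([0.509, -0.338, 0.023], 0.72), ([0.645, -0.111, 0.14], 0.45)]
green_tablet [([0.562, -0.412, 0.023], 0.74)]
bowl [([0.568, -0.231, 0.001], 0.79), ([0.644, -0.11, 0.139], 0.51)]
rack [([0.535, -0.37, -0.003], 0.74), ([0.507, -0.336, 0.021], 0.57)]
powder_jar [([0.704, -0.265, -0.002], 0.89), ([0.618, -0.148, 0.186], 0.25)]
rust_thread
[... 1280 characters left out ...]
6366]), 'joint_velocities': array([ 0.00083669,  0.00052848,  0.00167193, -0.00014515, -0.00027278,
        0.00230433, -0.00015249]), 'tau': array([ 1.75037201e-05, -5.20402372e+01, -1.23793026e-02, -2.44050086e+01,
       -5.66365966e-02,  1.12469477e-02,  1.56501159e-05]), 'ee_pos': array([0.25541136, 0.59771896, 0.21457283]), 'tcp_rot': array([[-9.19579428e-01,  3.92904154e-01,  3.37702904e-05],
       [ 3.92904154e-01,  9.19579429e-01, -5.61481264e-06],
       [-3.32605476e-05,  8.10522120e-06, -9.99999999e-01]]), 'wrist_force': array([0.00842607, 0.03467478, 0.27662968]), 'moment': array([ 0.00612699, -0.03380813,  0.01980088]), 'grasp_force': 0.0, 'gripper_width': 0.09153848318248854}
```

View pictures.

View pics/scene0.png

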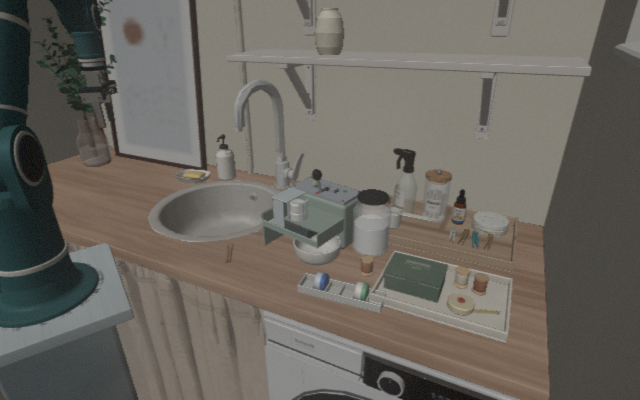

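View pics/top0.png

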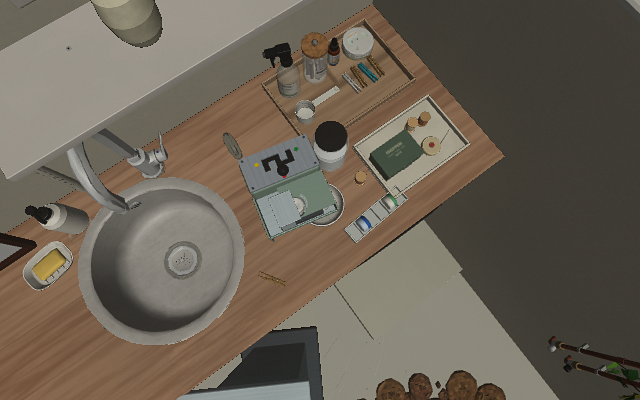

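Scene view: dispenser at about (315,210) with the lever knob at (316,174), bowl at (318,247), blue tablet at (321,281) and green tablet at (361,290). Top view: zigzag plate at (280,163), magazine and cover at (290,207), blue tablet at (364,223), and the tap is well to the left. Next I'll fit the poses and check the clearances.

```bash
cat > h.py <<'E'
from station import *
import cv2, numpy as np
def cloud(c):
    im,d=viewer.read_camera(c); i=viewer.camera_info(c); K=i["intrinsics"]
    v,u=np.mgrid[:400,:640]
    p=np.stack([(u-K[0,2])/K[0,0]*d,-(v-K[1,2])/K[1,1]*d,-d],-1)
    w=p@i["rotation"].T+i["eye"]; w[d==0]=np.nan
    return im,w
def best(n,cams=("scene","top"),f=tip_of,mins=.4):
    return {c:(np.round(r[0]["at"],4),round(r[0]["score"],2)) for c in cams if (r:=f(c,n)) and r[0]["score"]>mins}
E
python3 - <<'E'
from h import *
im,w=cloud("top"); im2,w2=cloud("scene")
z=w[...,2]; x=w[...,0]; y=w[...,1]
m=(abs(z-.134)<.004)&(abs(x-.65)<.13)&(abs(y+.14)<.14)
n,l,s,c=cv2.connectedComponentsWithStats(m.astype(np.uint8)); k=1+s[1:,4].argmax()
pts=w[l==k][:,:2].astype(np.float32); print("plate",len(pts),cv2.minAreaRect(pts), w[l==k].mean(0))
# point fit
L=dict(magazine_mouth=(-65,3),load_slot=(41,30),lock_slot=(21,0),drop_slot=(61,-30),dispenser=(0,0))
A=[];B=[]
for n,a in L.items():
    for c,(p,sc) in best(n).items(): A.append(a);B.append(p[:2])
A=np.array(A)/1000;B=np.array(B);H=(A-A.mean(0)).T@(B-B.mean(0));th=np.arctan2(H[0,1]-H[1,0],H[0,0]+H[1,1])
R=np.array([[np.cos(th),-np.sin(th)],[np.sin(th),np.cos(th)]]);o=B.mean(0)-R@A.mean(0);print("fit",np.degrees(th),o,np.round((B-o-A@R.T)*1000,1).tolist())
for nm,W,I in(("top",w,im),("scene",w2,im2)):
    for zr in ((.2,.3),(.3,.38),(.40,.46)):
        q=W[(W[...,2]>zr[0])&(W[...,2]<zr[1])&(W[...,0]>.2)&(abs(W[...,1])<.5)]
        if len(q):
            a=np.arctan2(q[:,1],q[:,0]); r=np.hypot(q[:,0],q[:,1])
            print(nm,zr,len(q),[(round(t,1),round(float(r[(a>=t)&(a<t+.2)].min()),2)) for t in np.arange(-.8,1.2,.2) if ((a>=t)&(a<t+.2)).any()])
    # coloured tablets
    f=I.astype(int);near=(abs(W[...,0]-.535)<.1)&(abs(W[...,1]+.37)<.1)&(W[...,2]>.02)&(W[...,2]<.06)
    b=near&(f[...,2]-f[...,0]>40);g=near&(f[...,1]-f[...,0]>30)&(f[...,1]-f[...,2]>15)
    for k in(b,g): print(nm,k.sum(),np.round(np.median(W[k],0),4),np.round(W[k].max(0),3))
    m=(abs(W[...,2]-.018)<.003)&(abs(W[...,0]-.535)<.1)&(abs(W[...,1]+.37)<.1)
    n,l,s,c=cv2.connectedComponentsWithStats(m.astype(np.uint8));k=1+s[1:,4].argmax()
    print("rack",s[k,4],cv2.minAreaRect(W[m][:,:2].astype(np.float32)))
    # nose interior: heights around magazine in dispenser frame
    q=(W[...,:2]-o)@R
    for xx in(-100,-85,-65,-45,-30,-20,-10,-4,4): print(xx,[ (yy,round(float(np.nanmedian(W[...,2][s_])),3)) for yy in(-30,-10,3,15,40) if (s_:=(abs(q[...,0]-xx/1e3)<.004)&(abs(q[...,1]-yy/1e3)<.004)).any()])
print(env.sense()["t"])
E
```

```text
plate 2136 ((0.6587781310081482, -0.13951271772384644), (0.0858759731054306, 0.17208588123321533), 17.701799392700195) [ 0.65783156 -0.13880469  0.13342172]
fit 16.777341897428634 [ 0.61339696 -0.15134284] [[-1.9, 1.8], [-3.3, -2.0], [-0.1, 0.7], [0.0, 1.6], [2.0, -1.3], [1.7, 0.2], [2.6, -1.9], [0.2, 2.2], [-1.2, 0.1], [-0.1, -1.4]]
top (0.2, 0.3) 646 [(np.float64(-0.4), 0.64), (np.float64(0.2), 0.57), (np.float64(0.4), 0.8)]
top (0.3, 0.38) 1196 [(np.float64(0.2), 0.57)]
top (0.4, 0.46) 26467 [(np.float64(-0.4), 0.8), (np.float64(-0.2), 0.69), (np.float64(-0.0), 0.63), (np.float64(0.2), 0.61)]
top 43 [ 0.5114 -0.3418  0.0381] [ 0.525 -0.331  0.044]
top 32 [ 0.5623 -0.4161  0.0385] [ 0.573 -0.407  0.042]
rack 81 ((0.5746570825576782, -0.35905706882476807), (0.12892110645771027, 0.2053767293691635), 34.003883361816406)
-100 [(-30, 0.064), (-10, 0.064), (3, 0.07), (15, 0.077), (40, 0.085)]
-85 [(-30, 0.094), (-10, 0.094), (3, 0.15), (15, 0.15), (40, 0.15)]
-65 [(-30, 0.095), (-10, 0.135), (3, 0.15), (15, 0.15), (40, 0.151)]
-45 [(-30, 0.096), (-10, 0.135), (3, 0.148), (15, 0.15), (40,
[... 1049 characters left out ...]
1]
rack 440 ((0.5663752555847168, -0.3619966506958008), (0.12020979821681976, 0.2067493498325348), 34.5040283203125)
-100 [(-30, 0.078), (-10, 0.078), (3, 0.078), (15, 0.1), (40, 0.112)]
-85 [(-30, 0.095), (-10, 0.096), (3, 0.118), (15, 0.095), (40, 0.15)]
-65 [(-30, 0.015), (-10, 0.025), (3, 0.148), (15, 0.144), (40, 0.089)]
-45 [(-30, 0.095), (-10, 0.095), (3, 0.149), (15, 0.151), (40, 0.151)]
-30 [(-30, 0.095), (-10, 0.096), (3, 0.15), (40, 0.15)]
-20 [(-30, 0.096), (-10, 0.095), (3, 0.097)]
-10 [(-30, 0.095), (-10, 0.096), (3, 0.096), (15, 0.096)]
-4 [(-30, 0.104), (-10, 0.121), (3, 0.117), (15, 0.106), (40, 0.112)]
4 [(-30, 0.123), (-10, 0.134), (3, 0.129), (15, 0.123), (40, 0.122)]
2.0
```

```bash
cat >> h.py <<'E'
TH=np.radians(17.2); O=np.array([.6145,-.152,0])
DX=np.array([np.cos(TH),np.sin(TH),0]); DY=np.array([-np.sin(TH),np.cos(TH),0]); EZ=np.array([0,0,1.])
ra=np.radians(-55.6); RR=np.array([np.cos(ra),np.sin(ra),0])
BLUE=np.array([.5106,-.3349,.022])
def loc(x,y,z): return O+(x*DX+y*DY)/1000+EZ*z/1000
def ori(y,z): y=y/np.linalg.norm(y); z=z/np.linalg.norm(z); return np.stack([np.cross(y,z),y,z],1)
A=np.radians(40); SG=1; OFF=np.zeros(3)
def knob(tr,lean,back=0):
    """TCP position and frame holding the knob; the tool stays at pitch A, grasp point on knob centre"""
    z=np.sin(A)*DX-np.cos(A)*EZ
    k=loc(45+150*np.sin(lean),30-1000*tr,40+150*np.cos(lean))+OFF
    return k+z*(.019-back), ori(SG*DY,z)
E
python3 - <<'E'
from h import *
import h
for s in(1,-1):
    h.SG=s
    for n,P in dict(via=(np.array([.25,.33,.32]),env.sense()["tcp_rot"]),pre=knob(.03,-.26,.1),lock=knob(.03,-.26),a=knob(0,.18),c=knob(.06,.18),
      blue=(BLUE+[0,0,-.002],ori(s*RR,-EZ)),bluehi=(BLUE+[0,0,.12],ori(s*RR,-EZ)),
      stand=(np.array([.435,-.235,.018]),ori(s*RR,-EZ)),ins=(loc(-65,3,130),ori(s*DX,-EZ))).items():
        q=solver.inverse_kinematics(*P); print(s,n,None if q is None else np.round(q,2))
im,w=cloud("scene")
k=(im.max(2)<60)&(w[...,2]>.165)&(w[...,2]<.215)&(abs(w[...,0]-.62)<.05)&(abs(w[...,1]+.15)<.05)
print(k.sum(),np.round(np.nanmin(w[k],0),4),np.round(np.nanmax(w[k],0),4),knob(.03,-.26)[0]-.019*knob(.03,-.26)[1][:,2])
print(best("lever_knob"),best("lever_knob",f=search_frame))
E
```

```text
1 via [-1.04 -0.05  0.03  2.    0.    1.19  0.16]
1 pre [ 1.54  0.48 -1.27  2.1   0.04  0.33  2.27]
1 lock [ 1.25  0.67 -1.11  2.06  0.78  0.21  1.57]
1 a [ 1.11  0.73 -1.13  1.99  1.13  0.29  1.17]
1 c [ 0.75  0.51 -0.51  1.92 -0.74  0.26  2.91]
1 blue [-0.11  0.86  0.91  1.86 -0.88  0.88  0.27]
1 bluehi [-0.11  0.63  0.9   1.81 -0.58  0.99  0.05]
1 stand [-0.18  0.65  0.77  2.14 -0.77  0.65  0.16]
1 ins [-0.35  0.54  0.78  1.9  -0.48  0.9   0.97]
-1 via [-1.04 -0.05  0.03  2.    0.    1.19  0.16]
-1 pre [-0.11  0.17  0.66  2.18 -1.18  0.64  0.17]
-1 lock [ 0.58  0.37 -0.23  2.1  -1.26  0.36  0.26]
-1 a [ 0.44  0.41 -0.22  2.02 -1.21  0.28  0.1 ]
-1 c [ 0.36  0.45 -0.01  1.95 -1.22  0.42  0.15]
-1 blue [ 0.33  0.66  0.27  1.83 -0.26  0.68  2.91]
-1 bluehi [ 1.15  0.67 -0.89  1.72  0.6   1.04  2.23]
-1 stand [ 0.2   0.53  0.28  2.12 -0.28  0.53  2.85]
-1 ins [-0.64  0.89  1.34  1.91 -0.95  1.19 -1.77]
68 [ 0.608  -0.1641  0.1752] [ 0.6278 -0.1489  0.1989] [ 0.62065    -0.15009626  0.1849585 ]
{'scene': (array([ 0.6201, -0.1506,  0.1858]), 0.63), 'top': (array([ 0.6208, -0.1478,  0.184 ]), 0.6)} {}
```

```bash
python3 - <<'E'
from h import *
import h
env.reach(np.array([.25,.33,.32]),env.sense()["tcp_rot"]); print(env.sense()["t"])
# mid waypoint in front of dispenser
for a in(18,24,30):
  h.A=np.radians(a)
  for s in(1,-1):
    h.SG=s
    for n,P in dict(pre=knob(.03,-.26,.1),lock=knob(.03,-.26),a=knob(0,.18),c=knob(.06,.18)).items():
        q=solver.inverse_kinematics(*P); print(a,s,n,None if q is None else np.round(q,2))
E
```

```text
3.3583
18 1 pre [-0.5   0.33  0.98  1.9  -0.62  0.9   2.66]
18 1 lock [-0.25  0.44  0.66  1.92 -0.72  0.72  2.71]
18 1 a [-0.28  0.49  0.59  1.82 -0.66  0.72  2.55]
18 1 c [-0.19  0.55  0.61  1.74 -0.71  0.79  2.65]
18 -1 pre [-0.4   0.29  0.85  1.9  -0.56  0.88 -0.55]
18 -1 lock [-0.23  0.44  0.63  1.92 -0.69  0.71 -0.45]
18 -1 a [-0.33  0.5   0.65  1.82 -0.7   0.74 -0.56]
18 -1 c [-0.23  0.56  0.66  1.74 -0.75  0.81 -0.46]
24 1 pre [-0.33  0.23  0.79  1.98 -0.65  0.77  2.71]
24 1 lock [-0.06  0.38  0.44  1.98 -0.77  0.6   2.79]
24 1 a [-0.17  0.44  0.46  1.89 -0.74  0.6   2.66]
24 1 c [-0.07  0.5   0.46  1.81 -0.77  0.67  2.74]
24 -1 pre [-0.19  0.21  0.62  1.97 -0.58  0.75 -0.49]
24 -1 lock [ 0.12  0.37  0.21  1.96 -0.62  0.55 -0.47]
24 -1 a [-0.2   0.45  0.5   1.89 -0.77  0.61 -0.47]
24 -1 c [-0.15  0.52  0.57  1.81 -0.84  0.7  -0.35]
30 1 pre [ 1.14  0.3  -0.87  1.98 -0.16  0.54  2.34]
30 1 lock [ 1.03  0.53 -0.88  1.97  0.3   0.38  1.93]
30 1 a [ 0.12  0.4   0.12  1.94 -0.75  0.44  2.71]
30 1 c [ 0.12  0.46  0.23  1.86 -0.84  0.54  2.85]
30 -1 pre [-0.34  0.2   0.84  2.06 -0.83  0.71 -0.23]
30 -1 lock [ 0.21  0.35  0.15  2.02 -0.85  0.47 -0.22]
30 -1 a [ 0.02  0.41  0.24  1.95 -0.84  0.47 -0.35]
30 -1 c [-0.03  0.48  0.43  1.87 -0.97  0.6  -0.19]
```

```bash
sed -i 's/^A=np.radians(40); SG=1/A=np.radians(24); SG=-1/' h.py; python3 - <<'E'
from h import *
R=knob(.03,-.26)[1]
env.reach(np.array([.40,-.10,.33]),R); print(env.sense()["t"])
env.reach(*knob(.03,-.26,.1)); print(env.sense()["t"],best("lever_knob"))
env.movel(knob(.03,-.26)[0]); s=env.sense(); print(s["t"],s["wrist_force"])
effector.grasp(20); s=env.sense(); print(s["t"],s["gripper_width"],s["wrist_force"],s["ee_pos"])
for n in ("scene","top"):
    im,_=viewer.read_camera(n); print(im.shape); cv2.imwrite(f"pics/{n}1.png",cv2.resize(im[110:260,230:430,::-1],None,fx=3,fy=3))
E
```

```text
5.025
5.875 {'scene': (array([ 0.6201, -0.1506,  0.1858]), 0.63), 'top': (array([ 0.6208, -0.1478,  0.184 ]), 0.6)}
6.7917 [-0.66040863  0.90614184  0.5938121 ]
7.825 0.023985697421230193 [ 0.26148083 -0.71190414 -0.69379538] [ 0.62804822 -0.14797326  0.16754263]
(400, 640, 3)
(400, 640, 3)
```

View pics/scene1.png

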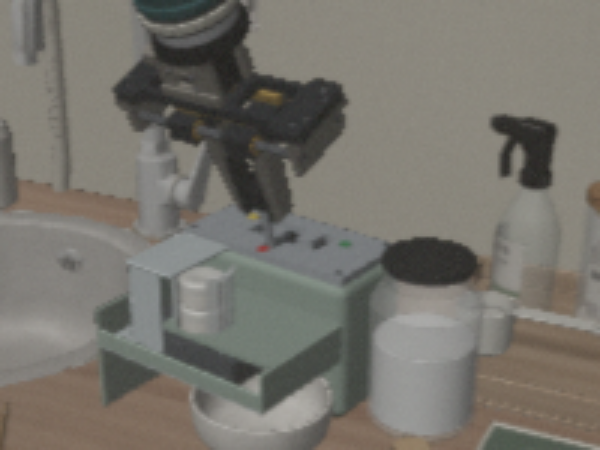

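The knob (~(262,205) in the crop) sits between the fingers; now to the load slot.

```bash
cat >> h.py <<'E'
def go(*path,rate=.12):
    for p in path:
        env.movel(knob(*p)[0],rate=rate); s=env.sense()
        print(p,"t",round(s["t"],2),"w",round(s["gripper_width"],4),"F_loc",np.round([s["wrist_force"]@DX,s["wrist_force"]@DY,s["wrist_force"][2]],1),"err mm",np.round((s["ee_pos"]-knob(*p)[0])*1000,1))
E
python3 - <<'E'
from h import *
go((.03,-.04),(.03,.18),(0,.18),(0,-.04))
im,_=viewer.read_camera("scene"); cv2.imwrite("pics/s2.png",cv2.resize(im[110:260,230:430,::-1],None,fx=3,fy=3))
E
```

```text
(0.03, -0.04) t 8.35 w 0.0239 F_loc [ 0.2 -0.1  1.5] err mm [ 0.2  0.4 -0.1]
(0.03, 0.18) t 8.78 w 0.0242 F_loc [ 0.3 -0.1  0.1] err mm [-0.1  0.2 -0.1]
(0, 0.18) t 9.18 w 0.0238 F_loc [-0.7 -0.   0.1] err mm [-0.9  0.3  0. ]
(0, -0.04) t 9.6 w 0.0239 F_loc [-0.2  1.1 -0.5] err mm [-0.3  0.2 -0. ]
```

View pics/s2.png

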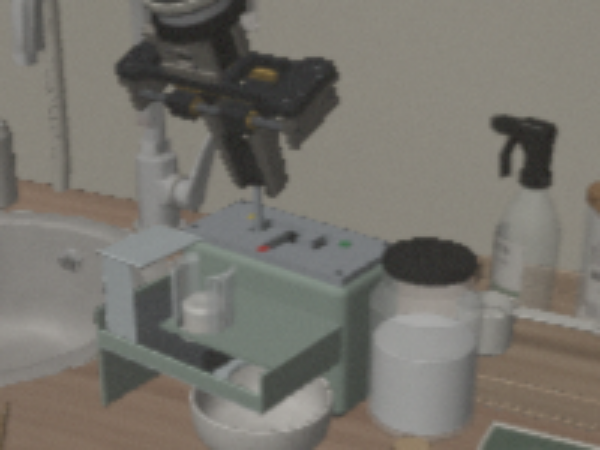

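Lever at load, cover open, queue dropped (one tablet top visible at (205,305) in the clear guides). Next I seat the lever, release it and fetch the blue tablet.

```bash
python3 - <<'E'
from h import *
go((-.002,-.06),(-.0005,-.045))
effector.release(); env.movel(knob(0,-.04,.11)[0],rate=.25)
R=ori(RR,-EZ)
env.reach(np.array([BLUE[0]-.01,BLUE[1]+.015,.24]),R)
r=tip_of("scene","blue_tablet") if viewer.read_camera("scene") else 0
print([(np.round(q["at"],4),round(q["score"],2)) for q in r[:2]], best("lever_knob",("scene",)))
print(env.sense()["t"])
E
```

```text
(-0.002, -0.06) t 9.9 w 0.0237 F_loc [ 0.9 -4.4 -2.9] err mm [ 0.6 -1.4  0. ]
(-0.0005, -0.045) t 10.15 w 0.0242 F_loc [ 1.  -3.4 -2.6] err mm [0.4 0.1 0. ]
[(array([ 0.5061, -0.3357,  0.0238]), 0.5), (array([ 0.5524, -0.1687,  0.1039]), 0.33)] {'scene': (array([ 0.6432, -0.1116,  0.1909]), 0.62)}
12.85
```

```bash
python3 - <<'E'
from h import *
B=np.array([.5095,-.3352,0])
env.movel(B+[0,0,.08],rate=.25); env.movel(B+[0,0,.0225],rate=.12)
effector.grasp(10); s=env.sense(); print(s["t"],s["gripper_width"],s["wrist_force"])
env.movel(B+[0,0,.10],rate=.2)
S=np.array([.435,-.235,0])
env.movel(S+[0,0,.06],rate=.25); s=env.sense(); print(s["t"],s["gripper_width"],s["grasp_force"])
im,_=viewer.read_camera("scene"); cv2.imwrite("pics/s3.png",cv2.resize(im[150:325,220:420,::-1],None,fx=3,fy=3))
E
```

```text
15.3 0.02370028317470948 [-0.79880386  0.01931362  0.07368619]
16.5167 0.023662193010463774 9.987344773253426
```

View pics/s3.png

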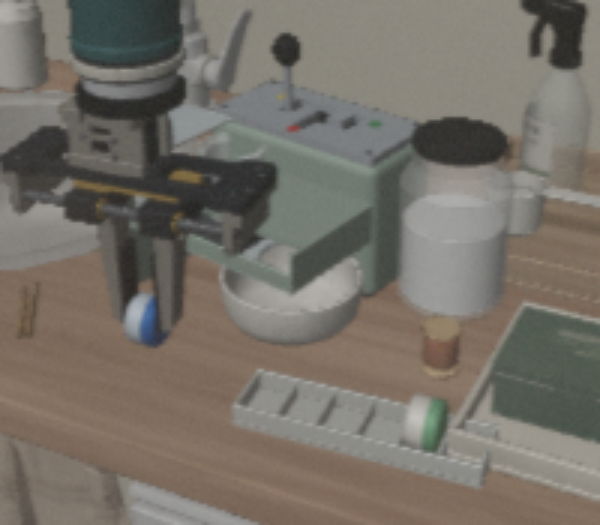

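Blue tablet is held on its faces at about (150,318), the rack's left pocket is empty and green is still in place at (425,422). Now stand it on the worktop and tip it over.

```bash
python3 - <<'E'
from h import *
S=np.array([.435,-.235,0])
env.movel(S+[0,0,.0200],rate=.12); s=env.sense(); print(s["t"],s["wrist_force"])
effector.release()
env.movel(S+[0,0,.031],rate=.1)
env.movel(S-RR*.062+[0,0,.031],rate=.1); s=env.sense(); print(s["t"],s["wrist_force"])
env.movel(S-RR*.03+[0,0,.20],rate=.3)
im,w=cloud("scene"); cv2.imwrite("pics/s4.png",cv2.resize(im[150:325,220:420,::-1],None,fx=3,fy=3))
print(best("blue_tablet",mins=.2),best("blue_tablet",f=search_frame,mins=.2))
f=im.astype(int);k=(f[...,2]-f[...,0]>30)&(w[...,2]<.06)&(abs(w[...,0]-.42)<.08)&(abs(w[...,1]+.21)<.08)
print(k.sum(),np.nanmin(w[k],0),np.nanmax(w[k],0)); print(env.sense()["t"])
E
```

```text
17.05 [ 0.19380397  0.36865748 -0.00809842]
19.1583 [ 0.11798301 -1.30056514  0.52649871]
{'scene': (array([ 0.4176, -0.2087,  0.0129]), 0.55), 'top': (array([ 0.5066, -0.3327,  0.0218]), 0.63)} {'scene': (array([ 0.4144, -0.2194,  0.0202]), 0.61), 'top': (array([ 0.5051, -0.3312,  0.0365]), 0.64)}
145 [ 0.40008447 -0.22677904  0.01292699] [ 0.43455153 -0.19337367  0.02614789]
20.1333
```

View pics/s4.png

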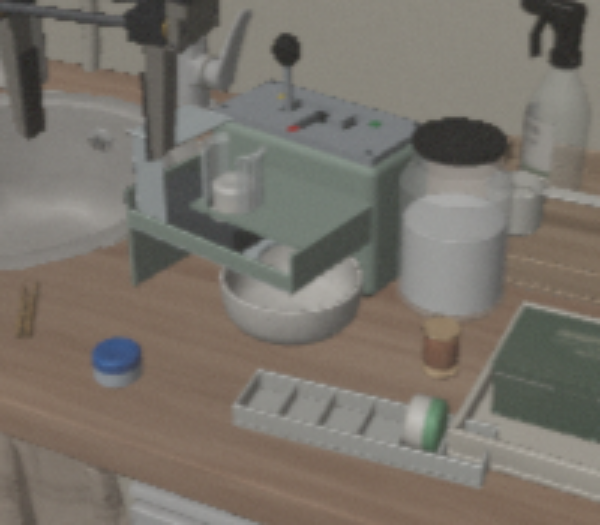

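The blue tablet lies flat, blue side up, at crop (117,360). Before gripping it, I measure the magazine bore via the white tablet in it.

```bash
python3 - <<'E'
from h import *
for c in("scene","top"):
    im,w=cloud(c); f=im.astype(int)
    k=(abs(w[...,2]-.114)<.005)&(abs(w[...,0]-.5515)<.03)&(abs(w[...,1]+.168)<.03)&(f.min(2)>120)
    if k.sum(): print(c,k.sum(),np.round(w[k].min(0),4),np.round(w[k].max(0),4),np.round(np.median(w[k],0),4))
    l=(w-O)@np.stack([DX,DY,EZ],1)
    g=(abs(l[...,0]+.065)<.035)&(abs(l[...,1]-.003)<.04)&(l[...,2]>.138)&(l[...,2]<.155)
    if g.sum(): print(" guides loc",g.sum(),np.round(l[g].min(0),4),np.round(l[g].max(0),4))
    for n in("magazine_mouth","white_tablet_2"):
        r=tip_of(c,n); print(c,n,[(np.round(q["at"],4).tolist(),round(q["score"],2)) for q in r[:2]])
print("expected",loc(-65,3,145))
E
```

```text
scene 70 [ 0.5321 -0.1932  0.109 ] [ 0.5581 -0.1465  0.1187] [ 0.5442 -0.1718  0.1133]
 guides loc 141 [-0.0983 -0.0241  0.1382] [-0.0336  0.0428  0.1523]
scene magazine_mouth [([0.5485, -0.1681, 0.148], 0.91)]
scene white_tablet_2 [([0.5513, -0.1692, 0.1036], 0.43)]
top 40 [ 0.5533 -0.1746  0.1101] [ 0.5711 -0.1544  0.1153] [ 0.5635 -0.1627  0.1129]
 guides loc 156 [-0.0833 -0.0234  0.1388] [-0.0306  0.0428  0.155 ]
top magazine_mouth [([0.5462, -0.17, 0.1441], 0.89), ([0.7089, -0.2665, -0.0017], 0.46)]
top white_tablet_2 [([0.5546, -0.1648, 0.105], 0.53), ([0.569, -0.2303, 0.0007], 0.5)]
expected [ 0.55151978 -0.16835519  0.145     ]
```

```bash
cat >> h.py <<'E'
M=np.array([.5505,-.1683,0])
E
python3 - <<'E'
from h import *
T=np.array([.4174,-.2093,0])
d=lambda a: np.array([np.cos(np.radians(a)),np.sin(np.radians(a)),0])
env.reach(T+[0,0,.08],ori(d(-115),-EZ)); env.movel(T+[0,0,.012],rate=.12)
effector.grasp(4); s=env.sense(); print(s["t"],s["gripper_width"],s["wrist_force"])
effector.release(); env.movel(T+[0,0,.075],rate=.25)
env.reach(T+[0,0,.075],ori(d(-25),-EZ)); env.movel(T+[0,0,.012],rate=.12)
effector.grasp(10); s=env.sense(); print(s["t"],s["gripper_width"],s["wrist_force"],s["ee_pos"])
env.movel(T+[0,0,.20],rate=.3)
env.reach(M+[0,0,.20],ori(DX,-EZ)); env.movel(M+[0,0,.165],rate=.15); s=env.sense(); print(s["t"],s["gripper_width"],s["ee_pos"])
im,w=cloud("scene"); cv2.imwrite("pics/s5.png",cv2.resize(im[140:260,240:400,::-1],None,fx=5,fy=5,interpolation=cv2.INTER_CUBIC))
f=im.astype(int);k=(f[...,2]-f[...,0]>30)&(w[...,2]>.1)&(w[...,2]<.22)&(abs(w[...,0]-.55)<.06)&(abs(w[...,1]+.17)<.06)
print(k.sum(),np.nanmin(w[k],0),np.nanmax(w[k],0))
E
```

```text
22.8 0.03772652982770125 [-0.62622583 -0.36067361  0.52652916]
26.8417 0.037261203308703125 [0.10185872 0.3548253  0.77941431] [ 0.41742797 -0.20935045  0.0120286 ]
28.6167 0.03731944511056817 [ 0.54924795 -0.16891296  0.16459972]
80 [ 0.5349283  -0.18852359  0.16639633] [ 0.56526576 -0.15668572  0.17734621]
```

View pics/s5.png

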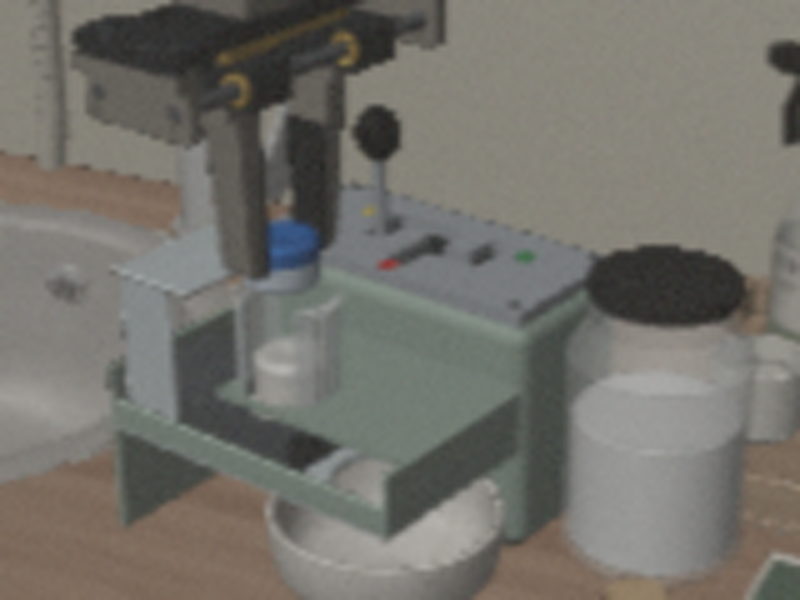

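Blue tablet held flat at (287,245), in line with the white one at (288,370) in the guides. Lowering it while watching the force.

```bash
python3 - <<'E'
from h import *
for z in(.158,.152,.146,.140,.134):
    env.movel(M+[0,0,z],rate=.06); s=env.sense(); F=s["wrist_force"]
    print(z,round(s["t"],2),np.round([F@DX,F@DY,F[2]],1),np.round((s["ee_pos"]-M)*1000,1),round(s["gripper_width"],4))
    if abs(F).max()>8: break
E
```

```text
0.158 28.93 [ 0.1 -0.8 -0.7] [-1.000e-01 -1.000e-01  1.582e+02] 0.037
0.152 29.18 [ 0.1  0.5 -0. ] [-3.000e-01  1.000e-01  1.516e+02] 0.0373
0.146 29.43 [-0.2  0.  -0. ] [-4.000e-01  1.000e-01  1.455e+02] 0.0375
0.14 29.68 [ 0.2 -0.2  0.8] [-3.000e-01  1.000e-01  1.395e+02] 0.0371
0.134 29.93 [-0.   0.2 -1. ] [-3.000e-01  1.000e-01  1.335e+02] 0.0372
```

```bash
python3 - <<'E'
from h import *
env.movel(M+[0,0,.130],rate=.06); effector.release(); s=env.sense(); print(s["t"],s["wrist_force"],s["gripper_width"])
env.movel(M+[0,0,.23],rate=.25)
env.movel(M-DX*.05+[0,0,.30],rate=.3)
env.reach(*knob(0,-.04,.12)); print(env.sense()["t"])
im,w=cloud("scene"); cv2.imwrite("pics/s6.png",cv2.resize(im[140:260,240:400,::-1],None,fx=5,fy=5,interpolation=cv2.INTER_CUBIC))
print(best("lever_knob",("scene",)),best("blue_tablet",("scene",),mins=.2))
f=im.astype(int);k=(f[...,2]-f[...,0]>30)&(w[...,2]>.1)&(w[...,2]<.22)&(abs(w[...,0]-.55)<.04)&(abs(w[...,1]+.17)<.04)
print(k.sum(),np.nanmin(w[k],0),np.nanmax(w[k],0))
E
```

```text
31.1 [ 1.00333513  0.72450309 -0.90848512] 0.09189386158603674
33.3
{'scene': (array([ 0.6424, -0.1102,  0.1941]), 0.44)} {'scene': (array([ 0.5465, -0.1685,  0.122 ]), 0.52)}
99 [ 0.52999033 -0.19405046  0.12783795] [ 0.56486087 -0.15324911  0.1471131 ]
```

View pics/s6.png

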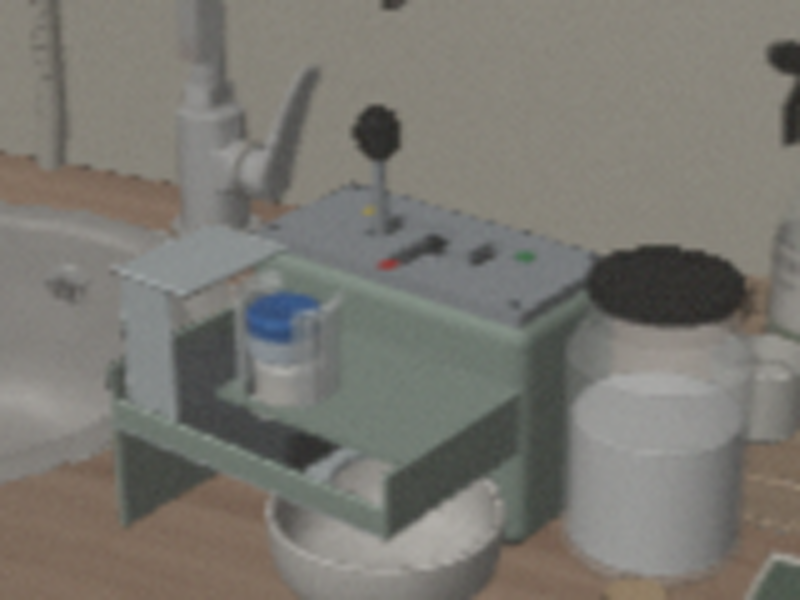

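The blue tablet lies flat on the white one at (285,318). Now regrip the lever and take it to drop.

```bash
python3 - <<'E'
from h import *
env.movel(knob(0,-.04)[0],rate=.15); effector.grasp(20); s=env.sense(); print(s["t"],s["gripper_width"],s["wrist_force"])
if .02<s["gripper_width"]<.03:
    go((0,.18),(.03,.18),(.03,-.04),(.06,-.04),(.06,.18),(.0615,.20))
    env.pause(.5)
    im,w=cloud("scene"); cv2.imwrite("pics/s7.png",cv2.resize(im[140:260,240:400,::-1],None,fx=5,fy=5,interpolation=cv2.INTER_CUBIC))
E
```

```text
35.4333 0.023742918751803406 [-0.6678638   0.33000904 -0.1557152 ]
(0, 0.18) t 35.86 w 0.0239 F_loc [1.2 0.6 0.5] err mm [ 0.4  0.2 -0.1]
(0.03, 0.18) t 36.26 w 0.0241 F_loc [-0.1 -2.1  0.3] err mm [-0.1 -2.   0.2]
(0.03, -0.04) t 36.68 w 0.0239 F_loc [ 0.3 -2.1 -1.5] err mm [-0.5 -0.3  0. ]
(0.06, -0.04) t 37.08 w 0.0239 F_loc [ 2.1 -2.6 -0.9] err mm [ 0.9 -1.1  0. ]
(0.06, 0.18) t 37.51 w 0.0239 F_loc [ 1.  -0.3  0.6] err mm [0.3 1.  0.1]
(0.0615, 0.2) t 37.76 w 0.0236 F_loc [0.1 2.5 1.4] err mm [-0.2  0.9  0.1]
```

View pics/s7.png

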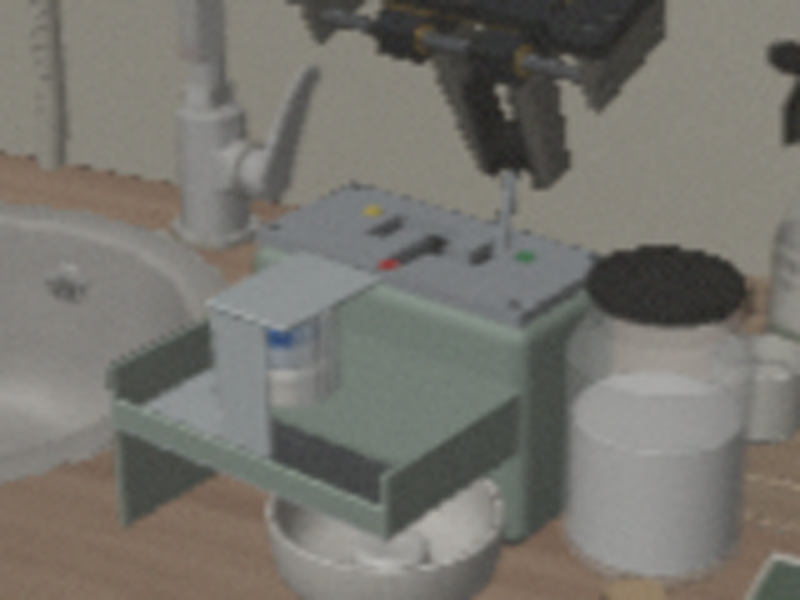

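The stem is at the end of the green-marked slot (515,235), the cover is shut, and the white tablet is in the bowl at (390,548). Now back to lock.

```bash
python3 - <<'E'
from h import *
go((.06,.17),(.06,-.04),(.03,-.04),(.03,-.26),(.03,-.285),(.03,-.262))
effector.release(); env.movel(knob(.03,-.26,.12)[0],rate=.2)
env.movel(np.array([.42,-.12,.35]),rate=.3); env.pause(.3)
print(env.sense()["t"])
im,w=cloud("scene"); cv2.imwrite("pics/s8.png",cv2.resize(im[140:300,220:420,::-1],None,fx=4,fy=3.75/160*160,interpolation=cv2.INTER_CUBIC))
viewer.read_camera("top")
for n in("lever_knob","green_tablet","bowl","rust_thread","wood_peg","powder_jar","white_tablet_1"): print(n,best(n,mins=.3))
print("knob at lock",loc(45+150*np.sin(-.26),0,40+150*np.cos(.26)))
E
```

```text
(0.06, 0.17) t 38.56 w 0.0241 F_loc [-0.1  0.6  2.8] err mm [-0.4 -1.2  0.2]
(0.06, -0.04) t 38.97 w 0.0241 F_loc [-0.8 -0.9  1.2] err mm [-0.3 -0.7  0. ]
(0.03, -0.04) t 39.37 w 0.0238 F_loc [0.8 2.3 1.8] err mm [0.3 2.2 0.1]
(0.03, -0.26) t 39.79 w 0.024 F_loc [-0.9  1.   2.5] err mm [-0.5 -0.3 -0.3]
(0.03, -0.285) t 40.04 w 0.0242 F_loc [2.  0.5 1.2] err mm [0.5 0.1 0.1]
(0.03, -0.262) t 40.29 w 0.0241 F_loc [1.8 1.2 0.5] err mm [0.4 0.  0. ]
43.175
lever_knob {'scene': (array([ 0.6211, -0.1478,  0.1864]), 0.52), 'top': (array([ 0.6214, -0.1471,  0.1837]), 0.57)}
green_tablet {'scene': (array([ 0.5638, -0.4103,  0.022 ]), 0.51), 'top': (array([ 0.5588, -0.4064,  0.0202]), 0.42)}
bowl {'scene': (array([ 0.5667, -0.2285,  0.0007]), 0.78), 'top': (array([ 0.569 , -0.2324, -0.0027]), 0.87)}
rust_thread {'scene': (array([ 0.6331, -0.3429,  0.002 ]), 0.55), 'top': (array([ 0.6286, -0.3426,  0.0013]), 0.65)}
wood_peg {'scene': (array([ 0.3955, -0.0913,  0.0025]), 0.46)}
powder_jar {'scene': (array([ 0.706 , -0.2622, -0.0021]), 0.56), 'top': (array([ 0.7086, -0.2673, -0.0028]), 0.79)}
white_tablet_1 {'scene': (array([ 0.5501, -0.1662,  0.103 ]), 0.62)}
knob at lock [ 0.62065    -0.15009626  0.1849585 ]
```

View pics/s8.png

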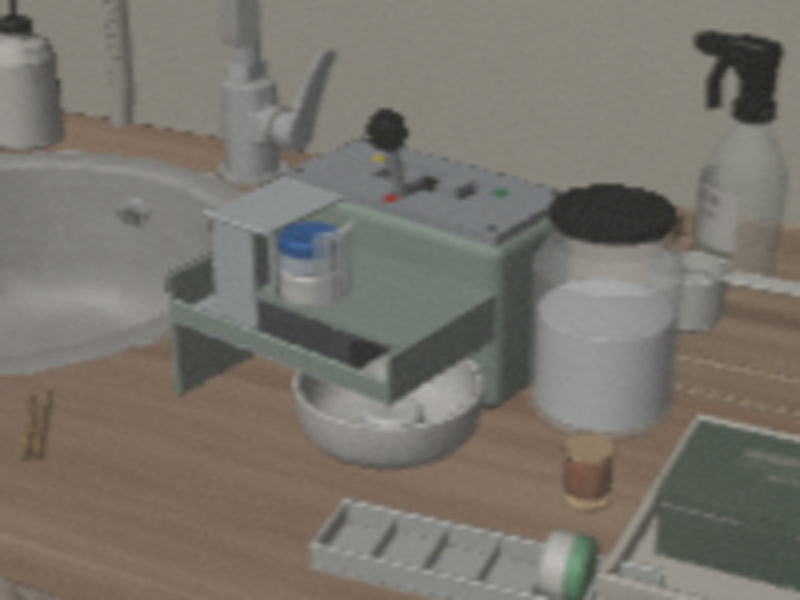

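The stem is in the lock slot by the red dot (395,190), blue lies flat on white in the magazine (308,255), the white tablet is in the bowl (395,408), and the other things are where they were.

```bash
python3 -c "
from station import *
print(workorder.finish_job())"
```

```text
the job is handed in; nothing more can be done
None
```

The job is done and handed in at about 44 s of the allowed 72 s: the blue tablet lies flat on the white one in the magazine, one white tablet is in the bowl, and the lever is back in the lock slot; the last pictures showed the bowl, green tablet and bystanders I checked unmoved (I did not check the brush behind the dispenser).

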